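# Rock the jammed sample carrier out of the photometer and hold it clear

### The arm

A 6-joint arm with a two-finger parallel gripper is mounted at the origin on the work surface. World frame = base frame: x ahead of the robot, y to its left, z up, the work surface at z = 0. Lengths are in mm, angles in rad, forces in N, time in s.
With the tool pointing down it reaches from about 350 to 775 mm from the base axis. Payload 7.3 kg.
Tool frame: the origin (TCP) lies at the centre of the arm's flange, where the gripper is bolted on; the fingertips stand 178 mm ahead of it and the grasp point (between the pads) lies 159 mm ahead of it; z points along the fingers, y is the direction in which the jaws open and shut (so a half turn about z gives the same grasp; the last joint's range is limited). The gripper opens to 92 mm and grips with 3 to 60 N. Pads are 19 mm wide; open, the fingers measure 130 mm over their backs; the gripper's body (75 mm by 190 mm) begins 47 mm behind the grasp point.
Start: joints at [-1.275, 0.342, 1.524, -0, 1.275, -0.146], TCP at [224.492, -474.585, 404.741] pointing down, gripper open.
Joint ranges: [-2.53, 2.53], [-0.77, 2.02], [0.04, 2.7], [-1, 4.14], [0.28, 2.66], [-3.11, 3.11]. Speed limits (rad/s): [2.57, 2.57, 3.14, 3.14, 3.14, 3.14].

### API

Orientations are given as [roll, pitch, yaw] about the fixed x, y, z axes, in that order (R = Rz(yaw) Ry(pitch) Rx(roll)).
In Python, from plant import get_obs, capture, close_job gives the robot as it stands. The module is installed in compiled form; this text tells all that it offers.
- The arm moves only by the shell command python3 -m pendant 'ROWS'. ROWS is JSON, a list of rows, each a list of 3 entries, a list of its own where there are three numbers: the shift along the tool's x, y, z in m, then the turn, a rotation vector about the tool's x, y, z in rad, then the finger opening in m, from 0 to 0.0918. In form: [[[tx, ty, tz], [wx, wy, wz], fingers], ...]. A call has 1 to 10 rows; each row is the pose to reach, as a shift and turn from the pose commanded when the call began, along the tool's axes at that moment; what a row does not reach only later rows make up. A row lasts 1/12 s, in which the tool goes at most 41.7 mm and 7.16 degrees, less where a joint would pass 70% of its speed; a pose out of reach is approached as far as the arm can. A call with a gripper value outside its range is refused whole. The fingers move at their own pace and stop on an object; the grip force is fixed at half the most. Time passes only in rows, so rows that repeat a pose let the fingers close. It gives the time, the measured TCP pose, the force and the opening at its end, in the units of the state.
- get_obs(): the state, without advancing time (a new reading comes with each control period).
- capture(name): name is "side" or "top" or "wrist"; returns a dict with "color" (384x512x3 uint8, red, green, blue), "mtx" (3x3 intrinsics, pixels), "rvec" (rotation vector, rad) and "tvec" (3), from world to camera coordinates, as OpenCV has them. Camera axes: x right, y down, z forward; pixel columns grow to the right and rows downward; lengths in mm; the calibration is good to about 2 mm. The wrist camera is an equidistant fisheye: a pixel r from the principal point sees the ray r / f radians off the axis. A picture is of the moment at which its call begins. There is no depth.
- close_job(): hands the job in, once; it reports no verdict.
The state is a dict: "time": time; "joint_positions": joint angles; "dq": joint speeds; "tau": joint torques, N m; "tool_pos": TCP position; "tcp_rot": TCP orientation; "contact_force": force on the tool from outside, world axes, zero at the start; "moment": the same for the moment, N m; "grip_width": finger opening in mm.
Only numpy, scipy, OpenCV 4.12 (cv2) and the standard library are available. Lean on these libraries where they do the work, as an engineer would, in place of code of your own. Each camera call takes 0.05 s, during which the arm holds its last target. There are 200 camera calls.

### The job

Slide the red locking jaw of the photometer's sample seat all the way back by its steel post, then take hold of the blue sample carrier, which is jammed between two rubber pads, and rock it side to side in its seat, first towards the black optics block on the robot's right, then towards the one on its left, leaning it some six degrees each way and repeating until it has worked free. Do not tug it straight out: the stage under it is sprung and must not be pulled up off the instrument. Finish still holding the carrier upright and still in the gripper, straight above its seat and just clear of it, with one or two centimetres of daylight under its foot above the seat's rim; leave the jaw open and everything else on the bench where it is.

Things in the scene. Friction and masses are not known exactly. Their poses are not given: they have to be found in the camera images.
- meter: Grey photometer, a box 200 (x) x 240 (y) mm, top 75 mm above the bench, fixed. Origin: centre of its underside. x points away from its louvred front (the jaw is on the -x side of the seat), y to its left, z up. At x = +25, y = +-100 mm stand black optics blocks 50 x 32 x 55 mm with white caps up to 142 mm above the bench; inner faces 84 mm from the seat's centre.
- seat (a point): Centre of the seat's floor, where the middle of the carrier's underside rests: 25 mm in x from the meter's origin, 87 mm above the bench; axes as the meter's. The seat is 14 mm deep, with aluminium walls at +-x (1 mm clearance to the foot, rim 101 mm above the bench) and a sprung pad at +y and at -y. Highest part near the foot: jaw rails, 103 mm above the bench.
- pad_left (a point): Inner face of the +y rubber pad, 22 mm from the seat's centre (30 mm long, 3 to 13 mm above the floor). Each pad squeezes the foot with about 13 N and gives way up to 4 mm, so the carrier can lean about the x axis. A straight pull out takes 16 to 20 N.
- pad_right (a point): The same for the -y pad. A lean to one side lifts the far end of the foot along its pad, the lean back lifts the other end, about 4 mm per end for each 0.1 rad: so the carrier walks up; raised only some 3 mm for each full swing from side to side, it needs little pull. It is free once its underside is about 13 mm above the floor.
- carrier: Sample carrier, about 0.2 kg. Aluminium foot 40 (x) x 44 (y) x 16 (z) mm, on it a blue block 24 (x) x 36 (y) mm, 16 to 70 mm above the underside, with round glass windows on its +-y faces. Origin: centre of the underside; axes as the meter's when seated. Grip the blue block across x (24 mm), fingertips 28 mm or more above the underside to clear the jaw.
- jaw (a joint): Travel of the red jaw in m: 0 = shut (its lip reaches 7 mm over the -x edge of the carrier's foot, at 17.5 mm above the seat floor), 0.034 = fully back. It slides along the meter's -x, against about 3 N of friction, and stays where it is left.
- jaw_post (a point): Top centre of the upright steel post on the jaw: 12 mm diameter, standing 32 mm above the jaw's plate, its top 142.5 mm above the bench. With the jaw shut it is 45 mm to -x of the seat's centre (79 mm when fully back). The jaw's plate is 50 x 34 x 6 mm. Axes as the meter's.
- stage (a joint): How far the sprung stage (black plate with seat and jaw) has been pulled up off the instrument, in m: 0 = resting. It begins to lift at about 9 N of upward pull and is 5 mm up at about 14 N; 5 mm or more spoils the alignment. It slides only vertically.
- spare: Bystander: spare carrier of the same shape with an orange block, loose on the bench. Origin: centre of the underside.
- bottle: Bystander: amber bottle, 60 mm diameter, 150 mm high. Origin: centre of the underside.
- beaker: Bystander: glass beaker, 68 mm diameter, 85 mm high. Origin: centre of the underside.
- pellet0: Bystander: copper sample bar 24 x 10 x 8 mm on the round white filter paper. Origin: centre of the underside.
- pellet1: Bystander: a second such copper bar on the filter paper.
- brush: Bystander: red-handled brush lying on a low grey tray.
There are look-alikes about, which are no part of the job. What is meant by the carrier is not green, and is the smaller of those in its own colour.

How it is judged:
By the outcome, as a careful person would: the job done as asked, in the order asked, and still so for the second after the job is handed in, while the arm keeps its last pose, push and grip.
It also fails if it takes over 51 s, if anything falls off the work surface, if the arm or the gripper's body presses on something with over 40 N, if the wrist force passes 120 N, or if a joint passes its speed limit or range.

## Working session

There is one attempt and no reset: what is moved stays moved. The work goes in short steps, Python scripts to look and compute and a shell command to move; the robot and the scene stay as the last step left them, time stands still between calls to the robot, and variables do not carry over. Pictures are saved under pics/ and viewed, about 8 in all and at most 12, crops included, and the job is handed in when it is done.

```bash
mkdir -p pics; cat > h.py <<'E'
import cv2,numpy as np
from plant import get_obs,capture
def snap(n,f):
    c=capture(n); cv2.imwrite('pics/'+f+'.png',c['color'][:,:,::-1]); np.savez('pics/'+f,**{k:np.array(v) for k,v in c.items()}); return c
def ld(f): return np.load('pics/'+f+'.npz')
def ray(c,uv):
    K=np.array(c['mtx']);R=cv2.Rodrigues(np.array(c['rvec'],float))[0];t=np.array(c['tvec'],float).ravel()
    d=R.T@np.linalg.inv(K)@np.array([uv[0],uv[1],1.]); return -R.T@t,d
def atz(c,uv,z):
    o,d=ray(c,uv); return o+d*(z-o[2])/d[2]
def proj(c,p):
    return cv2.projectPoints(np.array(p,float).reshape(-1,3),np.array(c['rvec'],float),np.array(c['tvec'],float),np.array(c['mtx'],float),None)[0].reshape(-1,2)
E
python3 - <<'E'
from h import *
a=snap('top','t0');b=snap('side','s0')
im=np.vstack([a['color'],b['color']])[:,:,::-1]
cv2.imwrite('pics/both.png',np.hstack([a['color'],b['color']])[:,:,::-1])
for c in(a,b): print(c['mtx'],ray(c,(256,192)))
print(get_obs())
E
```

```text
[[483.77041091   0.         250.50991762]
 [  0.         483.77041091 194.10540037]
 [  0.           0.           1.        ]] (array([ 350.14371106,   20.88327191, 1713.25334647]), array([ 0.1177185 , -0.02986311, -0.99267229]))
[[413.64032505   0.         251.59827611]
 [  0.         413.64032505 192.6352844 ]
 [  0.           0.           1.        ]] (array([ -36.12027069,  515.71525487, 1009.84817953]), array([ 0.47654588, -0.42579478, -0.76923236]))
{'time': 0.1, 'joint_positions': array([-1.27501383e+00,  3.42611346e-01,  1.52489986e+00,  6.52553095e-06,
        1.27541989e+00, -1.45979052e-01]), 'dq': array([-1.64646554e-03, -3.43228543e-03, -2.15345110e-03, -6.30074136e-04,
       -2.58209830e-05, -1.01229338e-03]), 'tau': array([ 1.25599741e-03, -4.32001233e+01, -2.44697589e+01,  7.19156116e-02,
        5.26074786e-02, -3.00604938e-05]), 'tool_pos': array([ 224.44896522, -474.46560378,  404.14350306]), 'tcp_rot': array([-3.14026935e+00, -2.00865952e-04,  4.41759515e-01]), 'contact_force': array([-0.33607028,  1.14842933,  0.64361856]), 'moment': array([ 0.02422979, -0.02303846,  0.0188546 ]), 'grip_width': 92.03827351418657}
```

View pics/t0.png

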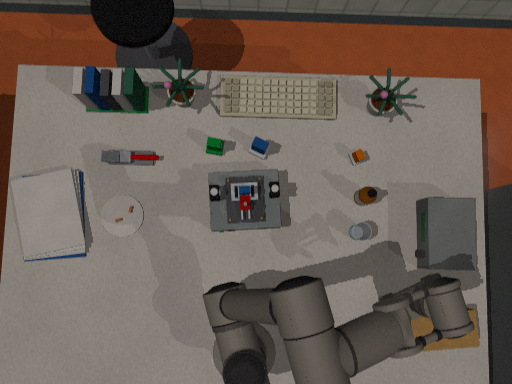

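View pics/s0.png

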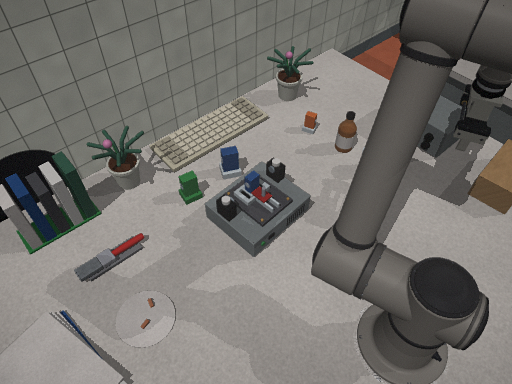

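The top picture shows blue blocks at (245,190), in the meter, and (260,147), larger and loose on the bench, plus a green one at (215,146). The one seated in the meter is smaller and blue, so it fits. I'll confirm it in an enlarged crop.

```bash
python3 - <<'E'
from h import *
a=cv2.imread('pics/t0.png')[130:240,200:290]; b=cv2.imread('pics/s0.png')[135:255,165:315]
A=cv2.resize(a,None,fx=4,fy=4,interpolation=cv2.INTER_CUBIC);B=cv2.resize(b,None,fx=2.8,fy=2.8,interpolation=cv2.INTER_CUBIC)
H=np.zeros((440,360+420,3),np.uint8);H[:,:360]=A;H[:B.shape[0],360:]=B[:440]
cv2.imwrite('pics/c0.png',H)
E
```

```text
(no output)
```

View pics/c0.png

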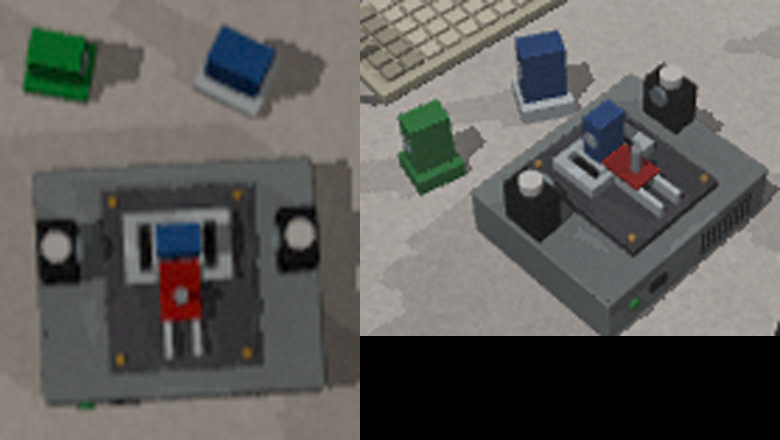

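The crop confirms it: the small blue carrier is at crop (178,240) with the red jaw's post at (181,296), and the cap tops are at (57,249) and (299,234). Next I fit the meter pose.

```bash
cat > fit.py <<'E'
from h import *
from scipy.optimize import least_squares
a,b=ld('t0'),ld('s0')
P=np.array([[25,100,142],[25,-100,142],[-20,0,142.5],[100,120,75],[100,-120,75],[-100,-120,75],[-100,120,75]],float)
ua=np.array([[57,249],[299,234],[181,296],[35,173],[312,158],[322,387],[45,403]])/4+[200,130]-.4
ub=np.array([[530,183],[670,76],[643,142]],float);ub=(ub-360*np.array([1,0]))/2.8+[165,135]-.3
def W(p):
    c,s=np.cos(p[2]),np.sin(p[2]);return np.c_[p[0]+c*P[:,0]-s*P[:,1],p[1]+s*P[:,0]+c*P[:,1],P[:,2]]
f=lambda p:np.r_[(proj(a,W(p))-ua).ravel(),(proj(b,W(p)[:3])-ub).ravel()]
r=least_squares(f,[500,0,0],x_scale=[10,10,.1],loss='soft_l1');print(r.x);print(f(r.x).reshape(-1,2).round(1));print('seat',W(r.x)[:2].mean(0)[:2],'post',W(r.x)[2])
E
python3 fit.py
```

```text
[5.17642869e+02 1.09178931e+01 8.34345364e-02]
[[-0.4 -0.3]
 [ 0.1  0. ]
 [-0.  -0.1]
 [-0.8 -0.4]
 [-0.1 -0.5]
 [ 1.2  0.5]
 [-0.4  0.6]
 [ 0.9 -0.7]
 [ 1.  -0.8]
 [-1.7  2.5]]
seat [542.55590337  13.00133726] post [497.71244227   9.25113772 142.5       ]
```

Fit: seat (542.6, 13.0), yaw 0.083, post (497.7, 9.3). I'll grip the post across the meter's y, which keeps the fingers off the carrier, and start by hovering above it.

```bash
cat > rel.py <<'E'
# rel.to(x,y,z,yaw[,lean about meter x as tilt]) -> shift, turn in present measured/assumed tool frame
from h import *
from scipy.spatial.transform import Rotation as R
def frame(x,y,z,yaw,lean=0,axis=0.083): 
    r=R.from_euler('xyz',[np.pi,0,yaw]); l=R.from_rotvec(lean*np.array([np.cos(axis),np.sin(axis),0]))
    return np.array([x,y,z],float),l*r
def rel(A,B):
    return (A[1].inv().apply(B[0]-A[0])/1000).round(4),(A[1].inv()*B[1]).as_rotvec().round(4)
E
python3 -c "
from rel import *
A=frame(224.492,-474.585,404.741,.4418)
print(rel(A,frame(497.7,9.3,360,.083)))"
```

```text
(array([ 0.4539, -0.3206,  0.0447]), array([-0.    , -0.    ,  0.3588]))
```

```bash
python3 -m pendant '[[[0.045,-0.032,0.0],[0,0,0.04],0.0918],[[0.075,-0.053,0.0],[0,0,0.08],0.0918],[[0.105,-0.074,0.0],[0,0,0.12],0.0918],[[0.135,-0.095,0.0],[0,0,0.16],0.0918],[[0.165,-0.117,0.0],[0,0,0.2],0.0918],[[0.195,-0.138,0.0],[0,0,0.24],0.0918],[[0.225,-0.159,0.0],[0,0,0.28],0.0918],[[0.255,-0.18,0.0],[0,0,0.3],0.08],[[0.285,-0.201,0.0],[0,0,0.33],0.06],[[0.315,-0.222,0.0],[0,0,0.3588],0.05]]' && python3 -m pendant '[[[0.029,-0.0205,0.004],[0,0,0],0.05],[[0.058,-0.041,0.01],[0,0,0],0.05],[[0.087,-0.061,0.02],[0,0,0],0.05],[[0.11,-0.08,0.03],[0,0,0],0.05]]'; python3 - <<'E'
from rel import *
o=get_obs();print(o['tool_pos'],o['tcp_rot'])
E
```

```text
time: 0.93
tool_pos: [414.7, -137.4, 404.6]
tcp_rot: [-3.142, 0.0, 0.081]
contact_force: [1.3, -0.9, -0.1]
grip_width: 76.3
time: 1.27
tool_pos: [518.8, -48.6, 374.3]
tcp_rot: [3.141, -0.001, 0.084]
contact_force: [-0.3, -0.6, 0.4]
grip_width: 51.9
[518.82375441 -48.64928227 374.26129232] [ 3.14137184e+00 -8.38996636e-04  8.37440836e-02]
```

```bash
python3 -c "
from rel import *
print(rel(frame(518.8,-48.6,374.5,.083),frame(497.7,9.3,350,.083)))"
```

```text
(array([-0.0162, -0.0594,  0.0245]), array([0., 0., 0.]))
```

```bash
python3 -m pendant '[[[-0.008,-0.03,0.005],[0,0,0],0.05],[[-0.0162,-0.0594,0.01],[0,0,0],0.05],[[-0.0162,-0.0594,0.02],[0,0,0],0.05],[[-0.0162,-0.0594,0.0245],[0,0,0],0.05],[[-0.0162,-0.0594,0.0245],[0,0,0],0.05]]'; python3 - <<'E'
from h import *
w=snap('wrist','w1');s=snap('side','s1')
print(w['mtx'],w['tvec'])
b=s['color'][120:270,190:340,::-1]
cv2.imwrite('pics/c1.png',np.hstack([w['color'][:,:,::-1],cv2.resize(b,(384,384))])[:, :800] if 0 else cv2.resize(np.hstack([w['color'][:,:,::-1],cv2.resize(b,(384,384))]),(800,343)))
E
```

```text
time: 1.68
tool_pos: [496.0, 7.6, 349.1]
tcp_rot: [-3.141, 0.002, 0.084]
contact_force: [-0.0, -0.6, 0.7]
grip_width: 50.0
[[297.31863964   0.         249.92016189]
 [  0.         297.31863964 196.66793819]
 [  0.           0.           1.        ]] [-34.4979693  458.22286011 465.63543254]
```

View pics/c1.png

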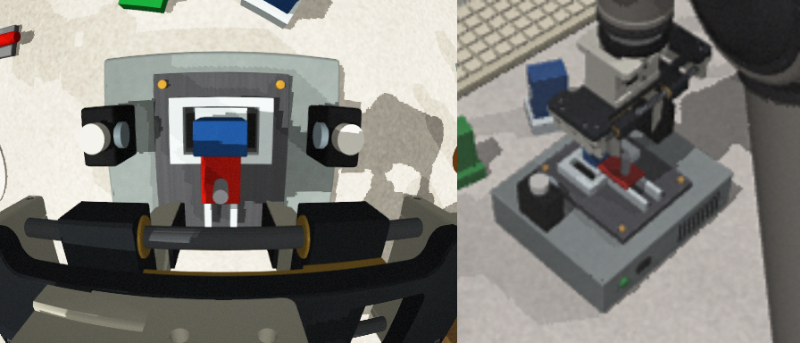

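The wrist view shows the caps at view pixels (95,140) and (350,139), the post top at (221,187) and the blue top's near edge at row 148. I'll refine with the fisheye model.

```bash
cat > fitw.py <<'E'
from h import *
from scipy.optimize import least_squares
c=ld('w1');k=896/800
P=np.array([[25,100,142],[25,-100,142],[-20,0,142.5],[13,18,157],[13,-18,157]],float)
u=np.array([[96,140],[350,139],[221,184],[194,146],[246,147]])*k
def W(p):
    s,q=np.sin(p[2]),np.cos(p[2]);return np.c_[p[0]+q*P[:,0]-s*P[:,1],p[1]+s*P[:,0]+q*P[:,1],P[:,2]]
pr=lambda X:cv2.fisheye.projectPoints(X.reshape(-1,1,3),c['rvec'].astype(float).reshape(3,1),c['tvec'].astype(float).reshape(3,1),c['mtx'],np.zeros(4))[0].reshape(-1,2)
f=lambda p:(pr(W(p))-u).ravel()
print(f([517.6,10.9,.0834]).reshape(-1,2).round(1))
r=least_squares(f,[517,11,.08],x_scale=[10,10,.1]);print(r.x,f(r.x).reshape(-1,2).round(1));p=r.x
s,q=np.sin(p[2]),np.cos(p[2]);print('seat',p[0]+25*q,p[1]+25*s,'post',p[0]-20*q,p[1]-20*s)
E
python3 fitw.py
```

```text
[[-5.6  0.1]
 [ 0.5  1. ]
 [-0.9 14.8]
 [-1.4 13.1]
 [ 1.1 11.9]]
[5.23077860e+02 1.05928791e+01 8.50627590e-02] [[-5.3 -7.5]
 [ 2.  -7. ]
 [ 0.3  7. ]
 [-0.4  4.1]
 [ 2.5  2.8]]
seat 547.987468199786 12.716884475167955 post 503.15017269982917 8.893674796173967
```

```bash
sed -i 's/\[221,184\],\[194,146\],\[246,147\]/[221,197],[193,156.5],[247,156.5]/;s/\[96,140\]/[94,140]/' fitw.py; python3 fitw.py; python3 -c "
from h import *
c=ld('w1');Rm=cv2.Rodrigues(c['rvec'].astype(float))[0];print(-Rm.T@c['tvec'])
im=cv2.imread('pics/w1.png');cv2.imwrite('pics/c2.png',cv2.resize(im[120:250,160:340],None,fx=4,fy=4,interpolation=cv2.INTER_CUBIC))"
```

```text
[[-3.4  0.1]
 [ 0.5  1. ]
 [-0.9  0.2]
 [-0.3  1.3]
 [-0.1  1.3]]
[5.18140007e+02 1.04261555e+01 8.65177117e-02] [[-2.8 -0.2]
 [ 1.2 -0.1]
 [-0.  -0.5]
 [ 0.5  0.6]
 [ 0.8  0.4]]
seat 543.0464989036686 12.586400944051226 post 498.21481344871023 8.697959190897246
[565.04582849  12.61591079 329.45212997]
```

View pics/c2.png

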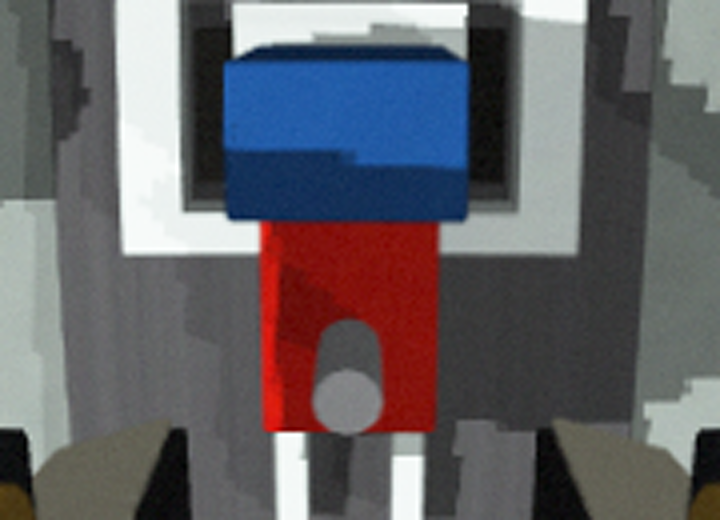

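The crop shows the post top's disc at crop (347,400), between the fingers and clear of the carrier. The fits agree within 1 mm, so I descend and grip the post.

```bash
python3 -m pendant '[[[0,0,0.02],[0,0,0],0.05],[[0,0,0.04],[0,0,0],0.05],[[0,0,0.053],[0,0,0],0.05],[[0,0,0.053],[0,0,0],0.0],[[0,0,0.053],[0,0,0],0.0],[[0,0,0.053],[0,0,0],0.0],[[0,0,0.053],[0,0,0],0.0],[[0,0,0.053],[0,0,0],0.0],[[0,0,0.053],[0,0,0],0.0],[[0,0,0.053],[0,0,0],0.0]]'; python3 -m pendant '[[[-0.004,0,0],[0,0,0],0.0],[[-0.01,0,0],[0,0,0],0.0],[[-0.016,0,0],[0,0,0],0.0],[[-0.022,0,0],[0,0,0],0.0],[[-0.028,0,0],[0,0,0],0.0],[[-0.032,0,0],[0,0,0],0.0],[[-0.0345,0,0],[0,0,0],0.0],[[-0.0355,0,0],[0,0,0],0.0],[[-0.0355,0,0],[0,0,0],0.0]]'
```

```text
time: 2.62
tool_pos: [496.3, 9.1, 298.0]
tcp_rot: [-3.137, -0.002, 0.082]
contact_force: [-0.2, 11.1, 3.2]
grip_width: 11.2
time: 3.37
tool_pos: [461.8, 6.3, 298.0]
tcp_rot: [-3.138, -0.006, 0.082]
contact_force: [6.7, 14.3, -1.3]
grip_width: 10.7
```

```bash
python3 -m pendant '[[[-0.001,0,0],[0,0,0],0.0],[[-0.002,0,0],[0,0,0],0.0],[[-0.003,0,0],[0,0,0],0.0],[[-0.003,0,0],[0,0,0],0.0],[[-0.003,0,0],[0,0,0],0.0]]'
```

```text
time: 3.78
tool_pos: [460.6, 6.2, 298.1]
tcp_rot: [-3.138, -0.011, 0.082]
contact_force: [17.0, 17.1, -10.0]
grip_width: 11.1
```

At the stop: force rises and motion stops. I relieve the pull and open.

```bash
python3 -m pendant '[[[0.0012,0,0.0005],[0,0,0],0.01],[[0.0012,0,0.0005],[0,0,0],0.03],[[0.0012,0,0.0005],[0,0,0],0.05],[[0.0012,0,0.0005],[0,0,0],0.05],[[0.0012,0,0.0005],[0,0,0],0.05]]';python3 -m pendant '[[[0.0012,0,-0.02],[0,0,0],0.05],[[0.0012,0,-0.04],[0,0,0],0.05],[[0.0012,0,-0.065],[0,0,0],0.05],[[0.0012,0,-0.065],[0,0,0],0.05]]'; python3 - <<'E'
from rel import *
w=snap('wrist','w2')
cv2.imwrite('pics/c3.png',cv2.resize(w['color'][100:280,130:370,::-1],None,fx=3,fy=3,interpolation=cv2.INTER_CUBIC))
o=get_obs();print(o['tool_pos'],o['tcp_rot'],o['contact_force'])
E
```

```text
time: 4.2
tool_pos: [459.0, 4.3, 296.8]
tcp_rot: [3.141, 0.0, 0.083]
contact_force: [-0.8, 0.1, 0.2]
grip_width: 33.1
time: 4.53
tool_pos: [461.1, 4.1, 365.8]
tcp_rot: [3.14, -0.007, 0.083]
contact_force: [1.4, -0.4, 1.3]
grip_width: 49.6
[460.67605247   4.17261362 363.79813257] [ 3.14011442 -0.00475778  0.08262397] [-0.27200119  0.01491942  0.25287165]
```

View pics/c3.png

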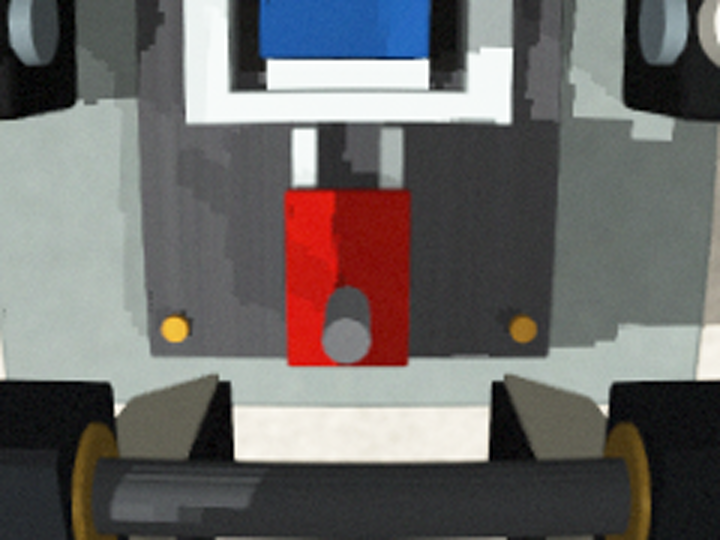

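```bash
python3 -c "
from rel import *
c=ld('w2')
def at(uv,z):
    n=cv2.fisheye.undistortPoints(np.array([[uv]],float),c['mtx'],np.zeros(4))[0,0]
    Rm=cv2.Rodrigues(c['rvec'].astype(float))[0];o=-Rm.T@c['tvec'];d=Rm.T@np.array([*n,1]);return o+d*(z-o[2])/d[2]
f=lambda x,y:(x/3+130,y/3+100)
print('post',at(f(346,341),142.5),'blue near edge mid',at(f(345,58),157), at(f(260,56),157),at(f(430,56),157))
print(rel(frame(460.7,4.2,363.5,.083),frame(543,12.7,363.5,.085+np.pi/2)))
print(rel(frame(460.7,4.2,363.5,.083),frame(543,12.7,363.5,.085+np.pi/2)))"
```

```text
post [464.32678776   6.51860056 142.5       ] blue near edge mid [531.01242548  11.85880097 157.        ] [530.15634884  29.80334233 157.        ] [533.0101154  -5.944159  157.       ]
(array([ 0.0827, -0.0016, -0.    ]), array([ 0.    ,  0.    , -1.5728]))
(array([ 0.0827, -0.0016, -0.    ]), array([ 0.    ,  0.    , -1.5728]))
```

The jaw is fully back: the picture shows the post at (346,341), which works out to (464.3,6.5), 79 mm from the seat. Now over the carrier with a quarter turn.

```bash
python3 -m pendant '[[[0.01,0,0],[0,0,-0.1],0.05],[[0.02,0,0],[0,0,-0.22],0.05],[[0.03,0,0],[0,0,-0.34],0.05],[[0.04,0,0],[0,0,-0.46],0.05],[[0.05,0,0],[0,0,-0.58],0.05],[[0.06,0,0],[0,0,-0.7],0.05],[[0.07,0,0],[0,0,-0.82],0.05],[[0.0827,-0.0016,0],[0,0,-0.94],0.05],[[0.0827,-0.0016,0],[0,0,-1.06],0.05],[[0.0827,-0.0016,0],[0,0,-1.1728],0.05]]'; python3 -m pendant '[[[0,0,0],[0,0,-0.1],0.05],[[0,0,0],[0,0,-0.2],0.05],[[0,0,0],[0,0,-0.3],0.05],[[0,0,0],[0,0,-0.4],0.05],[[0,0,0],[0,0,-0.4],0.05],[[0,0,0],[0,0,-0.4],0.05]]'; python3 -c "
from rel import *
o=get_obs();p=o['tool_pos'];print(p,o['tcp_rot'],o['contact_force'])
print(rel(frame(*p,o['tcp_rot'][2]),frame(543,12.7,293,.085+np.pi/2)))"
```

```text
time: 5.42
tool_pos: [542.8, 12.8, 360.2]
tcp_rot: [-3.14, 0.001, 1.262]
contact_force: [0.0, -0.2, 0.8]
grip_width: 50.1
time: 5.92
tool_pos: [542.3, 12.8, 360.8]
tcp_rot: [-3.14, -0.0, 1.653]
contact_force: [0.7, 0.3, 1.1]
grip_width: 50.0
[542.34515439  12.78438586 360.8251169 ] [-3.14003320e+00 -1.71311622e-04  1.65254466e+00] [0.72268062 0.33195913 1.13696833]
(array([-0.0001,  0.0006,  0.0678]), array([-0.    ,  0.    , -0.0033]))
```

```bash
python3 -m pendant '[[[0,0.0006,0.02],[0,0,0],0.05],[[0,0.0006,0.04],[0,0,0],0.05],[[0,0.0006,0.06],[0,0,0],0.05],[[0,0.0006,0.0665],[0,0,0],0.05],[[0,0.0006,0.0665],[0,0,0],0.05]]'; python3 -m pendant '[[[0,0,0],[0,0,0],0.0],[[0,0,0],[0,0,0],0.0],[[0,0,0],[0,0,0],0.0],[[0,0,0],[0,0,0],0.0],[[0,0,0],[0,0,0],0.0],[[0,0,0],[0,0,0],0.0],[[0,0,0],[0,0,0],0.0]]'; python3 -c "
from rel import *
o=get_obs();print(o['tool_pos'],o['tcp_rot'],o['moment'])"
```

```text
time: 6.33
tool_pos: [542.6, 12.9, 293.3]
tcp_rot: [-3.137, -0.001, 1.654]
contact_force: [-0.4, 0.2, 0.2]
grip_width: 50.1
time: 6.92
tool_pos: [543.4, 12.9, 296.0]
tcp_rot: [3.14, 0.0, 1.656]
contact_force: [-0.5, 0.4, 5.7]
grip_width: 23.2
[543.38124582  12.93863921 296.02046704] [3.13995842e+00 3.47972452e-04 1.65550901e+00] [-0.01377648  0.02536675 -0.14426235]
```

Gripped at 23 mm width. Now the first lean, to the right: +turn about tool y, TCP shifting along tool −x about the foot.

```bash
python3 -m pendant '[[[-0.0029,0,-0.0003],[0,0.014,0],0.0],[[-0.0057,0,-0.0004],[0,0.0275,0],0.0],[[-0.0086,0,-0.0006],[0,0.0413,0],0.0],[[-0.0114,0,-0.0007],[0,0.055,0],0.0],[[-0.0142,0,-0.0008],[0,0.069,0],0.0],[[-0.0171,0,-0.0008],[0,0.0825,0],0.0],[[-0.02,0,-0.0008],[0,0.096,0],0.0],[[-0.0228,0,-0.0007],[0,0.11,0],0.0],[[-0.0228,0,-0.0007],[0,0.11,0],0.0]]'; python3 - <<'E'
from rel import *
s=snap('side','s3');o=get_obs();print(o['tool_pos'],o['tcp_rot'],o['contact_force'],o['moment'])
cv2.imwrite('pics/c4.png',cv2.resize(s['color'][120:250,180:330,::-1],None,fx=4,fy=4,interpolation=cv2.INTER_CUBIC))
E
```

```text
time: 7.67
tool_pos: [545.3, -10.0, 296.7]
tcp_rot: [3.14, -0.112, 1.655]
contact_force: [-0.1, 2.2, 7.8]
grip_width: 24.0
[545.26464606  -9.92572721 296.74372223] [ 3.14015249 -0.11157875  1.65538143] [-0.97031754  1.65706958  7.96002859] [ 0.22637461  0.11091145 -0.03392739]
```

View pics/c4.png

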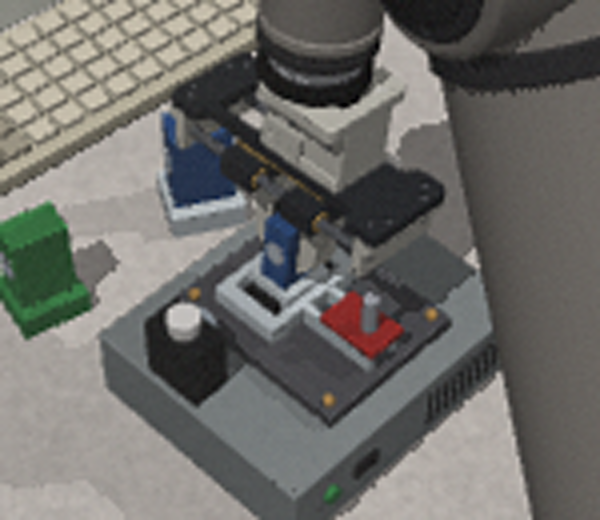

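The carrier (crop (280,250)) leans right by 0.112 rad with only a down-push of 8 N. Next the swing left with a rise of about 4 mm.

```bash
cat > sw.py <<'E'
import sys,numpy as np
a,b,h0,h1,n=map(float,sys.argv[1:]);L=207.5
T=lambda f,h:np.array([-L*np.sin(f),-(h)+L*(1-np.cos(f))])  # tool x,z in upright frame
for k in range(1,int(n)+1):
    f=a+(b-a)*k/n;h=h0+(h1-h0)*k/n;d=T(f,h)-T(a,h0)
    c,s=np.cos(a),np.sin(a) # tool axes at a: x=(c,-s), z=(s,c)
    print(round((c*d[0]-s*d[1])/1e3,4),round((s*d[0]+c*d[1])/1e3,4),round(f-a,4))
E
echo swingL; python3 sw.py .11 -.11 2 6 9; echo swingR; python3 sw.py -.11 .11 6 9 9; echo L; python3 sw.py .11 -.11 9 12 9
```

```text
swingL
0.0051 -0.0004 -0.0244
0.0102 -0.0006 -0.0489
0.0153 -0.0008 -0.0733
0.0205 -0.0008 -0.0978
0.0255 -0.0007 -0.1222
0.0306 -0.0004 -0.1467
0.0357 -0.0001 -0.1711
0.0407 0.0004 -0.1956
0.0457 0.001 -0.22
swingR
-0.0051 -0.0003 0.0244
-0.0102 -0.0004 0.0489
-0.0153 -0.0004 0.0733
-0.0204 -0.0003 0.0978
-0.0255 -0.0001 0.1222
-0.0305 0.0002 0.1467
-0.0356 0.0007 0.1711
-0.0406 0.0013 0.1956
-0.0456 0.002 0.22
L
0.0051 -0.0003 -0.0244
0.0102 -0.0004 -0.0489
0.0153 -0.0004 -0.0733
0.0204 -0.0003 -0.0978
0.0255 -0.0001 -0.1222
0.0305 0.0002 -0.1467
0.0356 0.0007 -0.1711
0.0406 0.0013 -0.1956
0.0456 0.002 -0.22
```

```bash
python3 -m pendant '[[[0.0051,0,-0.0004],[0,-0.0244,0],0],[[0.0102,0,-0.0006],[0,-0.0489,0],0],[[0.0153,0,-0.0008],[0,-0.0733,0],0],[[0.0205,0,-0.0008],[0,-0.0978,0],0],[[0.0255,0,-0.0007],[0,-0.1222,0],0]]'; python3 -c "
from rel import *
o=get_obs();print(o['tool_pos'],o['tcp_rot'],o['contact_force'],o['moment'])"
```

```text
time: 8.13
tool_pos: [543.1, 15.5, 299.0]
tcp_rot: [3.141, 0.012, 1.655]
contact_force: [2.6, -0.1, -1.6]
grip_width: 23.7
[543.09653252  15.52487859 298.95414907] [3.14130702 0.0119786  1.65518016] [ 2.56165979 -0.07959149 -1.61716712] [ 0.4341958  -0.51222956 -0.03287516]
```

```bash
python3 sw.py -.0122 -.11 4.2 6 4
```

```text
0.0051 -0.0004 -0.0244
0.0101 -0.0007 -0.0489
0.0152 -0.0008 -0.0733
0.0202 -0.0008 -0.0978
```

```bash
python3 -m pendant '[[[0.0051,0,-0.0004],[0,-0.0244,0],0],[[0.0101,0,-0.0007],[0,-0.0489,0],0],[[0.0152,0,-0.0008],[0,-0.0733,0],0],[[0.0202,0,-0.0008],[0,-0.0978,0],0],[[0.0202,0,-0.0008],[0,-0.0978,0],0]]'; python3 -m pendant '[[[-0.0051,0,-0.0003],[0,0.0244,0],0],[[-0.0102,0,-0.0004],[0,0.0489,0],0],[[-0.0153,0,-0.0004],[0,0.0733,0],0],[[-0.0204,0,-0.0003],[0,0.0978,0],0],[[-0.0255,0,-0.0001],[0,0.1222,0],0]]'; python3 sw.py .0122 .11 7.7 9 4
```

```text
time: 8.55
tool_pos: [541.3, 36.1, 299.8]
tcp_rot: [3.141, 0.11, 1.657]
contact_force: [1.5, -1.7, 0.1]
grip_width: 23.5
time: 8.97
tool_pos: [543.5, 9.8, 302.6]
tcp_rot: [3.141, -0.015, 1.656]
contact_force: [1.1, 2.1, -1.7]
grip_width: 23.6
-0.0051 -0.0003 0.0244
-0.0101 -0.0004 0.0489
-0.0152 -0.0004 0.0733
-0.0202 -0.0003 0.0978
```

Very little pull (under 2 N). I continue to the right, then back to the left.

```bash
python3 -m pendant '[[[-0.0051,0,-0.0003],[0,0.0244,0],0],[[-0.0101,0,-0.0004],[0,0.0489,0],0],[[-0.0152,0,-0.0004],[0,0.0733,0],0],[[-0.0202,0,-0.0003],[0,0.0978,0],0],[[-0.0202,0,-0.0003],[0,0.0978,0],0]]'; python3 -m pendant '[[[0.0051,0,-0.0003],[0,-0.0244,0],0],[[0.0102,0,-0.0004],[0,-0.0489,0],0],[[0.0153,0,-0.0004],[0,-0.0733,0],0],[[0.0204,0,-0.0003],[0,-0.0978,0],0],[[0.0255,0,-0.0001],[0,-0.1222,0],0],[[0.0305,0,0.0002],[0,-0.1467,0],0],[[0.0356,0,0.0007],[0,-0.1711,0],0],[[0.0406,0,0.0013],[0,-0.1956,0],0],[[0.0456,0,0.002],[0,-0.22,0],0],[[0.0456,0,0.002],[0,-0.22,0],0]]'; python3 sw.py -.11 .11 12 15 9
```

```text
time: 9.38
tool_pos: [545.1, -10.8, 302.8]
tcp_rot: [-3.142, -0.113, 1.655]
contact_force: [-0.0, 3.1, 1.4]
grip_width: 24.2
time: 10.22
tool_pos: [541.1, 35.8, 305.7]
tcp_rot: [-3.141, 0.112, 1.657]
contact_force: [1.0, -3.6, -0.8]
grip_width: 24.1
-0.0051 -0.0003 0.0244
-0.0102 -0.0004 0.0489
-0.0153 -0.0004 0.0733
-0.0204 -0.0003 0.0978
-0.0255 -0.0001 0.1222
-0.0305 0.0002 0.1467
-0.0356 0.0007 0.1711
-0.0406 0.0013 0.1956
-0.0456 0.002 0.22
```

```bash
python3 -m pendant '[[[-0.0051,0,-0.0003],[0,0.0244,0],0],[[-0.0102,0,-0.0004],[0,0.0489,0],0],[[-0.0153,0,-0.0004],[0,0.0733,0],0],[[-0.0204,0,-0.0003],[0,0.0978,0],0],[[-0.0255,0,-0.0001],[0,0.1222,0],0],[[-0.0305,0,0.0002],[0,0.1467,0],0],[[-0.0356,0,0.0007],[0,0.1711,0],0],[[-0.0406,0,0.0013],[0,0.1956,0],0],[[-0.0456,0,0.002],[0,0.22,0],0],[[-0.0456,0,0.002],[0,0.22,0],0]]'; python3 -m pendant '[[[0.0051,0,-0.0003],[0,-0.0244,0],0],[[0.0102,0,-0.0004],[0,-0.0489,0],0],[[0.0153,0,-0.0004],[0,-0.0733,0],0],[[0.0204,0,-0.0003],[0,-0.0978,0],0],[[0.0255,0,-0.0001],[0,-0.1222,0],0],[[0.0305,0,0.0002],[0,-0.1467,0],0],[[0.0356,0,0.0007],[0,-0.1711,0],0],[[0.0406,0,0.0013],[0,-0.1956,0],0],[[0.0456,0,0.002],[0,-0.22,0],0],[[0.0456,0,0.002],[0,-0.22,0],0]]'; python3 - <<'E'
from rel import *
s=snap('side','s4');o=get_obs();print(o['contact_force'],o['moment'])
cv2.imwrite('pics/c5.png',cv2.resize(s['color'][120:230,200:310,::-1],None,fx=5,fy=5,interpolation=cv2.INTER_CUBIC))
E
python3 sw.py -.11 0 18 18 5
```

```text
time: 11.05
tool_pos: [545.0, -11.0, 309.5]
tcp_rot: [3.141, -0.112, 1.655]
contact_force: [-2.1, -0.3, 6.5]
grip_width: 23.9
time: 11.88
tool_pos: [540.8, 36.3, 311.4]
tcp_rot: [-3.14, 0.11, 1.657]
contact_force: [-0.1, 0.8, -1.8]
grip_width: 23.8
[-0.46940734 -0.24961508 -1.7783243 ] [ 0.04997552 -0.09740124  0.03853058]
-0.0046 0.0001 0.022
-0.0091 0.0002 0.044
-0.0137 0.0005 0.066
-0.0182 0.0008 0.088
-0.0228 0.0013 0.11
```

View pics/c5.png

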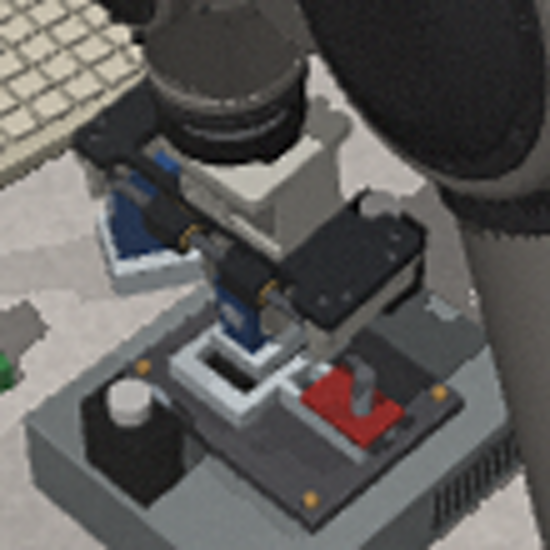

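The foot (crop (245,340)) is up out of the walls, and the force equals just the carrier's weight with almost no moment, so it is free. I straighten, then lift.

```bash
python3 -m pendant '[[[-0.0046,0,0.0001],[0,0.022,0],0],[[-0.0091,0,0.0002],[0,0.044,0],0],[[-0.0137,0,0.0005],[0,0.066,0],0],[[-0.0182,0,0.0008],[0,0.088,0],0],[[-0.0228,0,0.0013],[0,0.11,0],0],[[-0.0228,0,0.0013],[0,0.11,0],0]]'; python3 -m pendant '[[[0,0,-0.002],[0,0,0],0],[[0,0,-0.005],[0,0,0],0],[[0,0,-0.008],[0,0,0],0],[[0,0,-0.011],[0,0,0],0],[[0,0,-0.011],[0,0,0],0],[[0,0,-0.011],[0,0,0],0],[[0,0,-0.011],[0,0,0],0]]'; python3 - <<'E'
from rel import *
w=snap('wrist','w5');s=snap('side','s5');o=get_obs();print(o['tool_pos'],o['tcp_rot'],o['contact_force'],o['moment'])
cv2.imwrite('pics/c6.png',np.hstack([cv2.resize(s['color'][130:220,205:295,::-1],(450,450),interpolation=cv2.INTER_CUBIC),cv2.resize(w['color'][:,:,::-1],(350,262)).repeat(1,0) if 0 else cv2.resize(w['color'][60:384,120:372,::-1],(350,450))]))
E
```

```text
time: 12.43
tool_pos: [543.2, 11.6, 312.9]
tcp_rot: [-3.141, -0.002, 1.654]
contact_force: [0.6, 0.6, -1.3]
grip_width: 24.0
time: 13.02
tool_pos: [543.1, 13.0, 324.2]
tcp_rot: [3.142, 0.0, 1.656]
contact_force: [-0.4, 0.2, -1.5]
grip_width: 24.1
[543.10195779  12.9569365  324.04571244] [-3.14133513e+00  3.23727052e-05  1.65592305e+00] [-0.43051368 -0.05631334 -2.01420024] [ 0.04110358 -0.10250593  0.03152012]
```

View pics/c6.png

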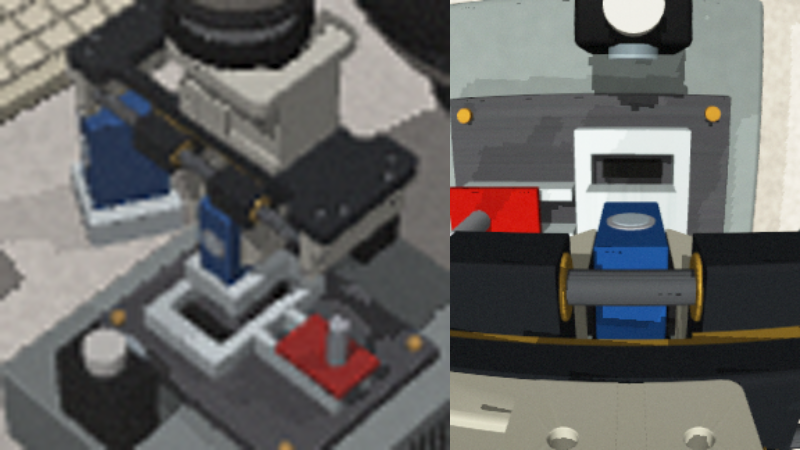

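The carrier is up and looks upright: side crop foot lowest corner ≈ (228,297), left corner ≈ (187,268). One numeric check on height and tilt.

```bash
python3 - <<'E'
from rel import *
c=ld('s5')
m=lambda x,y,z:[543.1+x*np.cos(.085)-y*np.sin(.085),12.9+x*np.sin(.085)+y*np.cos(.085),z]
cr=lambda P:(proj(c,P)-[205,130]+.4)*5
for h in(111,116,121): print(h,cr([m(-20,22,h),m(20,22,h),m(-20,-22,h),m(-20,22,h+16),m(20,22,h+16)]).round(0).tolist())
im=cv2.imread('pics/s5.png')[130:220,205:295];im=cv2.resize(im,(720,720),interpolation=cv2.INTER_CUBIC)
h=116
for i,j in [((-20,22,0),(20,22,0)),((-20,22,0),(-20,-22,0)),((-20,22,16),(20,22,16)),((-12,18,16),(-12,18,70)),((12,18,16),(12,18,70)),((-20,22,0),(-20,22,16))]:
    q=cr([m(i[0],i[1],h+i[2]),m(j[0],j[1],h+j[2])])*1.6
    cv2.line(im,tuple(int(v) for v in q[0]),tuple(int(v) for v in q[1]),(0,255,255),1)
cv2.imwrite('pics/c7.png',im[200:600,150:550].repeat(1,0))
E
```

```text
111 [[236.0, 325.0], [186.0, 287.0], [290.0, 282.0], [236.0, 307.0], [186.0, 268.0]]
116 [[236.0, 319.0], [186.0, 281.0], [290.0, 277.0], [236.0, 301.0], [186.0, 263.0]]
121 [[236.0, 313.0], [186.0, 275.0], [290.0, 271.0], [236.0, 295.0], [185.0, 257.0]]
```

View pics/c7.png

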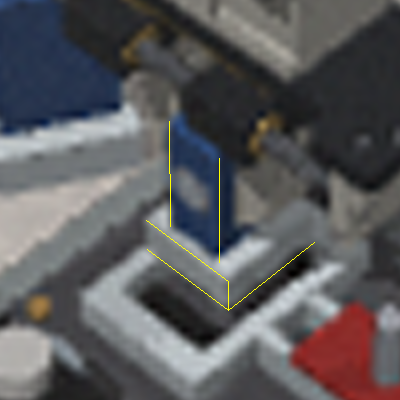

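```bash
python3 - <<'E'
from rel import *
c=ld('s5')
m=lambda x,y,z:[543.1+x*np.cos(.085)-y*np.sin(.085),12.8+x*np.sin(.085)+y*np.cos(.085),z]
cr=lambda P:(proj(c,P)-[205,130]+.4)*5
print(cr([m(-79,0,142.5),m(0,100,142),m(-21,0,101),m(-12,18,132),m(12,18,132)]).round(0).tolist())
im=cv2.imread('pics/s5.png')[130:220,205:295]
cv2.imwrite('pics/c8.png',cv2.resize(im[20:80,10:80],None,fx=10,fy=10,interpolation=cv2.INTER_CUBIC))
E
```

```text
[[343.0, 324.0], [109.0, 348.0], [265.0, 315.0], [231.0, 289.0], [201.0, 266.0]]
```

View pics/c8.png

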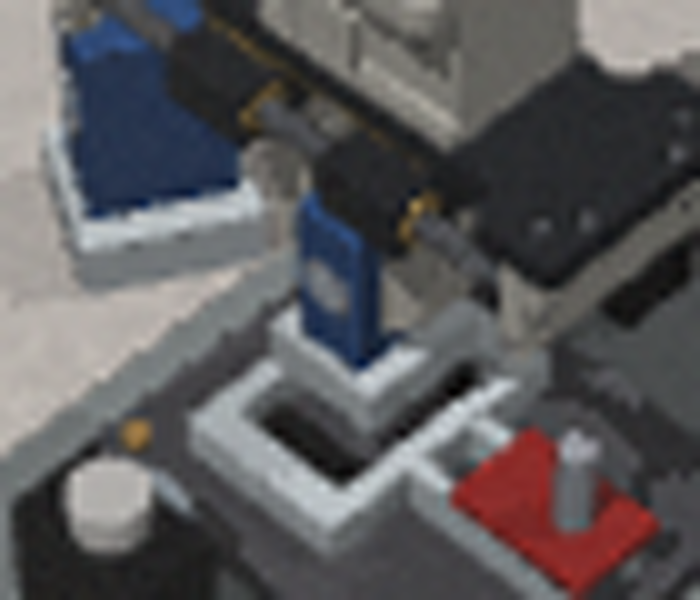

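The latest crop agrees: with the camera bias removed (cap and post both off by about (-4.5,-5.5)), the blue block's lower corners match an underside at about 116 mm (14–16 mm above the rim). Its edges are vertical, the jaw is fully back and the stage plate is seated. Handing in.

```bash
python3 -c "
from plant import *
o=get_obs();print(o['time'],o['contact_force'],o['grip_width'],abs(o['dq']).max());print(close_job())"
```

```text
13.1167 [-0.43051368 -0.05631334 -2.01420024] 23.5506087027639 0.0009028127425450035
the job is handed in; nothing more can be done
None
```

The carrier is out of its seat and held still in the gripper, and I handed the job in at 13.1 s. I slid the red jaw back by its post, gripped the small blue carrier across x, and rocked it about ±0.11 rad, starting right. After six leans, raising it 3–4 mm each time, it came free; then I straightened it and lifted it.

**Last checks:**
- **Carrier:** it is upright, its measured x and y are within about 0.5 mm of my estimate of the seat's centre, and its foot is about 14–16 mm above the rim. The wrist load is 2 N, which is just the carrier's weight.
- **Jaw:** it was fully back when measured after I let go, with the post 79 mm from the seat's centre. It looks unmoved in the last picture.
- **Pull on the stage:** the readings between rocking moves never showed more than about 2 N upward.
- **Side picture:** it puts the carrier about 2 mm sideways from where the arm's pose says it is, which is about the size of the camera calibration error.

**Possible stage lift:** while I pulled the jaw against its stop, one reading showed about 10 N upward on the post. That is slightly over the 9 N at which the stage starts to lift, but well under the 14 N for 5 mm. I relieved it in the next move, and the stage looks seated in the last picture.

I did not measure the bystanders after the moves. The loose blue and green blocks look unmoved in the later pictures.

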